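Tuck the head flashing under the shingle lap and hold it down

ROBOT

A 6-joint arm with a two-finger parallel gripper is mounted at the origin on a cart in front of the work surface, level with it; the furniture and walls round the work are solid. World frame = base frame: x ahead of the robot, y to its left, z up, the work surface at z = 0. Lengths are in m, angles in rad, forces in N, time in s.
With the tool pointing down it reaches from about 0.3 to 0.775 m from the base axis. Payload 14.6 kg.
Tool frame: the origin (TCP) lies at the very end of the fingers, on their centre line; the grasp point (between the pads) lies 19 mm behind it (ctrl.grasp_offset is the distance from the TCP to the grasp point, in m); z points along the fingers, y is the line along which they close (so a half turn about z gives the same grasp; the last joint's range is limited). The gripper opens to 94 mm and grips with 3 to 60 N. Pads are 16 mm wide; open, the fingers measure 119 mm over their backs; the gripper's body (75 mm by 177 mm) begins 78 mm behind the grasp point.
Start: joints at [-1.408, 0.3, 1.521, -0, 1.321, -0.067], TCP at [0.125, -0.536, 0.205] pointing down, gripper open.
Joint ranges: [-3.03, 3.03], [-0.79, 2.21], [0.23, 2.52], [-1.04, 4.18], [0, 3.07], [-2.55, 2.55]. Speed limits (rad/s): [2.22, 2.22, 2.57, 3.14, 3.14, 3.14].

INTERFACE

Orientations are given as [roll, pitch, yaw] about the fixed x, y, z axes, in that order (R = Rz(yaw) Ry(pitch) Rx(roll)).
In Python, from station import ctrl gives the robot as it stands.
- The arm moves only by the tool step_arm, never from a script. Its argument "plan" is a list that holds one entry, the list of rows, each a list of 6 numbers: the shift along the tool's x, y, z in units of 30 mm (1.0 is 30 mm), then the turn, a rotation vector about the tool's x, y, z in units of 6 degrees (1.0 is 6 degrees). In form: [[[dx, dy, dz, wx, wy, wz], ...]]. A call has 1 to 8 rows; each row is the pose to reach, as a shift and turn from the pose commanded when the call began, along the tool's axes at that moment; what a row does not reach only later rows make up. A row lasts 1/12 s, in which the tool goes at most 41.7 mm and 7.16 degrees, less where a joint would pass 70% of its speed; a pose out of reach is approached as far as the arm can. A call with a gripper value outside its range is refused whole. "grip" is the opening, from 0 (shut) to 1 (fully open), set as the call begins (left out, the last holds). The fingers move at their own pace and stop on an object; "squeeze" is the grip in N (left out, the last holds). Time passes only in rows, so rows that repeat a pose let the fingers close. It gives the time, the measured TCP pose, the force, the opening and the grip force at its end, in the units of the state.
- ctrl.get_obs(): the state, without advancing time (a new reading comes with each control period).
- ctrl.camera(name): name is "side" or "top"; returns the picture (420x560x3 uint8, red, green, blue); there is no depth.
- ctrl.camera_model(name): a dict with "intrinsics" (3x3 intrinsics, pixels), "R" (3x3) and "t" (3): a world point X has camera coordinates R X + t. Camera axes: x right, y down, z forward; pixel columns grow to the right and rows downward; lengths in m; the calibration is good to about 2 mm. A picture is of the moment at which its call begins. camera_model takes no time and is no camera call.
- ctrl.hand_in(): hands the job in; it is judged then, once.
Trained networks look in the newest picture that a camera, given by its name, has taken for a name from the list of things; names that differ only in an ending like _2 or _b are one class to them, and where a whole thing is asked for, a point or a joint stands for the part that bears it (a point fixed in the world has none). Each returns a list of dicts, best first, with "confidence" (0 to 1); they miss things now and then, are a little off and sometimes report something else, mostly with a low value. They report only what shows in the picture. A call takes as long as a camera call.
- ctrl.masks_of(query, camera): "pixels" (420x560 bool, what is visible of it) and "at" ([column, row] in pixels, amid what is visible of it).
- ctrl.place_of(query, camera): "at" ([column, row] in pixels: a listed point, or the origin of a listed thing).
The state is a dict: "time_s": time; "qpos": joint angles; "joint_vel": joint speeds; "tau": joint torques, N m; "ee_pos": TCP position; "eef_rot": TCP orientation; "force": force on the tool from outside, world axes, zero at the start; "moment": the same for the moment, N m; "grip_width": finger opening in m; "grip_force": force on a finger pad.
Only numpy, scipy, OpenCV 4.12 (cv2) and the standard library are available. Lean on these libraries where they do the work, as an engineer would, in place of code of your own. Each camera call takes 0.05 s, during which the arm holds its last target. There are 200 camera calls.

TASK

The aluminium head flashing is to be bedded on the table-top roof mock-up: pick it up, lay it flat on the roof between the two verge boards, and slide its thin edge up the slope under all three shingles of the second course from the top (the one just below the nailed top course), without prising them up, until its lap bead meets their lower edge. Finish while still holding it there with the gripper, pressed down flat and firmly (about 10 N) on the course below so that it can set; do not let go, and leave the glue bottle, tape and pencil where they are.

Things in the scene. Friction and masses are not known exactly. Their poses are not given: they have to be found in the camera images.
- flashing: Loose folded-aluminium flashing strip, 184 mm long (its y), 88 mm across (x), about 0.09 kg, flat on the table, upstand upward. Origin: on the underside, under the middle of the upstand. x points across the flange to the thin leading edge, z up. The flange runs to x = 82 mm, 3 mm thick, 2 mm over its last 8 mm.
- upstand_top (a point): Middle of the top of the flashing's upstand (x = 0, y = 0, z = 30 mm in its frame): a box-folded rib, the grip, along the whole length at the tail edge of the strip, 12 mm wide (x -6 to +6 mm), its top 30 mm above the underside.
- lap_bead (a point): Point on the flashing: top face of the flange, mid-length, at the leading side of the lap bead (x = 44, y = 0, z = 3 mm in the flashing's frame). The bead runs along the whole length from x = 40 to 44 mm and stands 3 mm above the flange.
- leading_edge (a point): Point on the flashing: middle of its thin leading edge, half way up the edge (x = 82, y = 0, z = 1 mm in the flashing's frame).
- roof: Fixed roof of the mock-up, 300 mm along the slope, 200 mm wide, pitched 15 degrees, rising away from the robot. Origin: top face of the lower course, mid-width, straight under the lower edge of the upper (lapped, second from the top) course, 105 mm above the table. x up the slope, y left along the shingles' lower edge, z square out of the roof.
- verge_left (a point): Middle of the inner top edge of the left (+y) verge board (0, 100, 16 mm in the roof's frame); the right one mirrors it (y = -100 mm). They rise 16 mm above the lower course along both sides. Upslope of x = 66 mm a nailed top course and a batten reach 29 mm above the lower course.
- lower_course: The fixed lower course of wooden shingles, a flat face at z = 0 of the roof from x = -125 mm to x = 70 mm (it runs on under the upper course). Same origin and axes as the roof.
- shingle_0_lip (a point): Underside of the lower edge of the right-hand (-y) lapped shingle, mid-width (y = -70 mm on the roof). The upper course (second from the top) has three shingles 58, 68 and 68 mm wide from right to left, 6 mm thick; they reach from x = 0 to 90 mm on the roof and lie with their underside 2.5 mm above the lower course.
- shingle_1_lip (a point): The same for the middle shingle (y = -5 mm on the roof).
- shingle_2_lip (a point): The same for the left-hand (+y) shingle (y = 65 mm on the roof).
- shingle_0 (a joint): Lift of the right-hand lapped shingle about its nailed hidden upper edge (90 mm upslope of its lower edge), rad; 0 = lying down, grows as the lower edge rises. A light spring, about 0.5 N at the lower edge, holds it down. The flashing's thickness alone raises it by less than 0.02.
- shingle_1 (a joint): The same for the middle shingle.
- shingle_2 (a joint): The same for the left-hand shingle.
- glue_bottle: Bystander: small white bottle, 38 mm across, 72 mm tall, standing; origin under its middle.
- masking_tape: Bystander: roll of masking tape lying flat, 100 mm across, 25 mm tall; origin under its middle.
- pencil: Bystander: pencil, 170 mm long, lying on the table.

How it is judged:
By the outcome, as a careful person would: the job done as asked, in the order asked, and still so for the second after the job is handed in, while the arm keeps its last pose, push and grip.
It also fails if it takes over 45 s, if anything falls off the work surface, if the arm or the gripper's body presses on something with over 40 N, if the wrist force passes 120 N, or if a joint passes its speed limit or range.

## Working session

There is one attempt and no reset: what is moved stays moved. The work goes in short steps, Python scripts to look and compute and a tool call to move; the robot and the scene stay as the last step left them, time stands still between calls to the robot, and variables do not carry over. Pictures are saved under pics/ and viewed, at most 10 in all, crops included, and the job is handed in when it is done.

Besides the shell and the picture viewer there is one more tool, called after "Emit:" by a JSON object that holds its "method" and its "body". step_arm: Moves the arm, as the interface text tells. Its arguments: {"type":"object","properties":{"plan":{"type":"array","items":{"type":"array","items":{"type":"array","items":{"type":"number"}}}},"grip":{"type":"number"},"squeeze":{"type":"number"}},"required":["plan"]}

```bash
mkdir -p pics; ls
python3 - <<'E'
from station import ctrl
import cv2,numpy as np
o=ctrl.get_obs();print({k:np.round(v,4).tolist() for k,v in o.items()}, ctrl.grasp_offset)
im=[]
for c in("side","top"):
    I=ctrl.camera(c)[:,:,::-1].copy()
    m=ctrl.camera_model(c);print(c,np.round(m["intrinsics"],1).tolist(),np.round(m["R"],4).tolist(),np.round(m["t"],4).tolist())
    for q in["flashing","upstand_top","lap_bead","leading_edge","roof","verge_left","shingle_0_lip","shingle_1_lip","shingle_2_lip","glue_bottle","masking_tape","pencil"]:
        r=ctrl.place_of(q,c)
        print(c,q,[(np.round(d["at"],1).tolist(),round(float(d["confidence"]),2)) for d in r[:3]])
    cv2.imwrite(f"pics/{c}0.png",I)
E
```

```text
pics
{'time_s': 0.0, 'qpos': [-1.4076, 0.3005, 1.5216, -0.0, 1.3207, -0.0666], 'joint_vel': [-0.0018, -0.0004, -0.0004, -0.0011, 0.0006, 0.0014], 'tau': [-0.0008, -53.1811, -35.2734, 0.0708, 0.0244, -0.0001], 'ee_pos': [0.1252, -0.5353, 0.2049], 'eef_rot': [-3.1405, -0.0, 0.2298], 'force': [0.1309, 0.0267, 0.0854], 'moment': [-0.0041, -0.0412, 0.0129], 'grip_force': 0.0, 'grip_width': 0.0939} 0.0188
side [[407.9, 0.0, 283.0], [0.0, 407.9, 212.9], [0.0, 0.0, 1.0]] [[-0.9353, -0.3532, -0.0198], [-0.1077, 0.3377, -0.9351], [0.337, -0.8725, -0.3539]] [0.4922, 0.1728, 0.6642]
side flashing [([325.8, 225.1], 0.73), ([294.2, 227.1], 0.43)]
side upstand_top [([327.0, 217.7], 0.87)]
side lap_bead [([304.5, 223.3], 0.75), ([212.4, 249.3], 0.71)]
side leading_edge [([294.9, 225.0], 0.73), ([173.1, 268.3], 0.69), ([215.4, 247.9], 0.47)]
side roof [([213.6, 248.6], 0.89)]
side verge_left [([169.5, 269.1], 0.85)]
side shingle_0_lip [([233.5, 234.7], 0.84)]
side shingle_1_lip [([215.5, 244.2], 0.91), ([213.7, 248.3], 0.71)]
side shingle_2_lip [([186.2, 262.1], 0.62)]
side glue_bottle [([247.3, 222.5], 0.54)]
side masking_tape [([375.6, 245.0], 0.86)]
side pencil [([362.0, 285.6], 0.47)]
top [[387.7, 0.0, 274.2], [0.0, 387.7, 211.0], [0.0, 0.0, 1.0]] [[-0.0174, -0.9998, 0.01], [-0.998, 0.0167, -0.0611], [0.061, -0.0111, -0.9981]] [-0.0196, 0.5575, 1.0917]
top flashing [([350.0, 228.0], 0.83)]
top upstand_top [([352.0, 226.6], 0.94), ([354.6, 226.3], 0.39)]
top lap_bead [([348.1, 213.4], 0.67)]
top leading_edge [([337.5, 197.0], 0.67)]
top roof [([205.6, 197.0], 0.6), ([233.5, 196.8], 0.2)]
top verge_left [([164.9, 193.3], 0.72)]
top shingle_0_lip [([232.9, 200.4], 0.66)]
top shingle_1_lip []
top shingle_2_lip [([162.1, 191.1], 0.31)]
top glue_bottle [([326.0, 158.8], 0.61)]
top masking_tape [([327.6, 162.7], 0.54)]
top pencil [([257.9, 280.4], 0.53)]
```

View pics/side0.png

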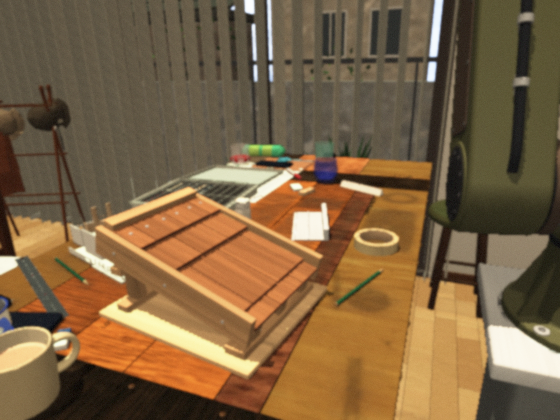

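View pics/top0.png

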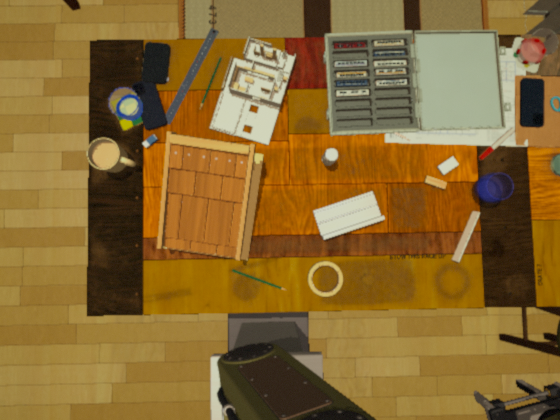

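The side view shows the roof at the left (lips about (214,247)) and the flashing at (310,223). In the top view the roof is at (205,197), the flashing at (350,215), the tape at (326,279) and the bottle at (330,157). Next I'll fit the poses and overlay them.

```bash
cat > h.py <<'E'
from station import ctrl
import cv2,numpy as np
from scipy.optimize import least_squares
from scipy.spatial.transform import Rotation as Ro
CM={c:ctrl.camera_model(c) for c in("side","top")}
def proj(c,X):
    m=CM[c];Y=np.atleast_2d(X)@np.array(m["R"]).T+np.array(m["t"])
    return (Y@np.array(m["intrinsics"]).T)[:,:2]/Y[:,2:]
def roofT(p): return Ro.from_euler("z",p[2])*Ro.from_euler("y",-np.radians(15)),np.array([p[0],p[1],.105])
def flT(p): return Ro.from_euler("z",p[2]),np.array([p[0],p[1],0])
FL={"upstand_top":[0,0,30],"lap_bead":[44,0,3],"leading_edge":[82,0,1],"flashing":[0,0,0]}
RF={"roof":[0,0,0],"verge_left":[0,100,16],"shingle_0_lip":[0,-70,2.5],"shingle_1_lip":[0,-5,2.5],"shingle_2_lip":[0,65,2.5]}
def tf(T,X): return T[0].apply(np.atleast_2d(np.array(X)/1000.))+T[1]
def outline(im,c,T,pts,s,o,col):
    p=((proj(c,tf(T,pts))-o)*s).astype(np.int32); cv2.polylines(im,[p],True,col,1)
E
cat > fit.py <<'E'
from h import *
import sys
obs={"fl":[],"rf":[]}
for c in("side","top"):
    ctrl.camera(c)
    for k,D in(("fl",FL),("rf",RF)):
        for q in D:
            for d in ctrl.place_of(q,c)[:3]:
                if d["confidence"]>.25: obs[k].append((c,D[q],d["at"],d["confidence"],q))
def fit(L,Tf,starts):
    best=None
    for s in starts:
        f=lambda p:np.concatenate([(proj(c,tf(Tf(p),X))[0]-a)*w for c,X,a,w,q in L])
        r=least_squares(f,s,loss="cauchy",f_scale=1.)
        if best is None or r.cost<best.cost:best=r
    for c,X,a,w,q in L: print(q,c,np.round(proj(c,tf(Tf(best.x),X))[0]-a,1))
    print(best.x,best.cost);return best.x
pf=fit(obs["fl"],flT,[[.5,-.2,a] for a in np.arange(-3,3,.5)])
pr=fit(obs["rf"],roofT,[[.55,.2,a] for a in(-.3,0,.3)])
np.save("pf.npy",pf);np.save("pr.npy",pr)
def draw(c,x0,y0,w,h,s,name):
    I=ctrl.camera(c)[:,:,::-1][y0:y0+h,x0:x0+w];I=cv2.resize(np.ascontiguousarray(I),None,fx=s,fy=s,interpolation=cv2.INTER_CUBIC)
    o=np.array([x0,y0])-.5
    T=flT(pf);outline(I,c,T,[[-6,-92,3],[82,-92,2],[82,92,2],[-6,92,3]],s,o,(0,0,255));outline(I,c,T,[[-6,-92,30],[6,-92,30],[6,92,30],[-6,92,30]],s,o,(255,0,0))
    T=roofT(pr);outline(I,c,T,[[0,-100,8.5],[0,100,8.5],[66,100,8.5],[66,-100,8.5]],s,o,(0,255,0));outline(I,c,T,[[-125,-100,16],[-125,100,16],[60,100,16],[60,-100,16]],s,o,(255,255,0))
    cv2.imwrite(f"pics/{name}.png",I)
if len(sys.argv)>1:
    draw("top",150,120,250,150,3,"top1");draw("side",80,170,260,190,3,"side1")
E
python3 fit.py 1
```

```text
upstand_top side [-2.7 -2.9]
lap_bead side [ 0.5 -1.8]
leading_edge side [-0.2 -0.1]
flashing side [0.3 0. ]
upstand_top top [3.2 1. ]
lap_bead top [-0.6 -0.1]
lap_bead top [16.1 52.6]
lap_bead top [114.4  15. ]
leading_edge top [0.1 4.4]
flashing top [-0.8 -2.5]
[ 0.50684452 -0.25424545  0.44702357] 16.891391205831045
roof side [-1.2  2.7]
verge_left side [0.2 0.4]
shingle_0_lip side [ 0.6 -2.3]
shingle_1_lip side [ 0.2 -0.7]
shingle_2_lip side [-0.9  3.7]
roof top [-4.  -0.2]
verge_left top [0.4 0.6]
shingle_0_lip top [-0.6  0.4]
shingle_1_lip top [ 3. -1.]
shingle_2_lip top [3.1 3.3]
[ 0.59317786  0.15471672 -0.11929295] 7.382373727982907
```

View pics/side1.png

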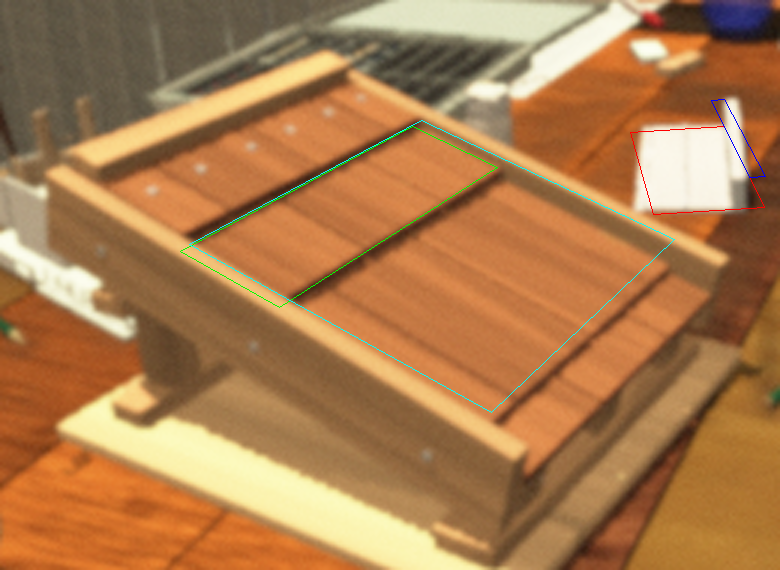

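View pics/top1.png

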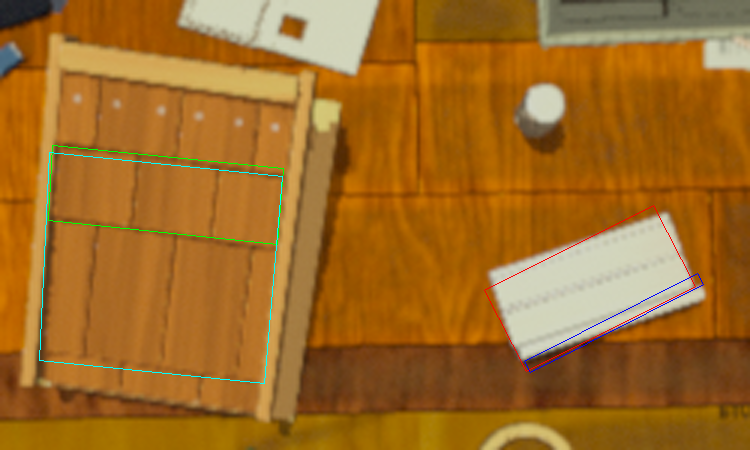

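The overlay fits the roof well, but the flashing's yaw is off: its true corners in the top crop are about (490,270), (667,212), (705,297) and (525,367). I'll refit it from the corners.

```bash
cat > fit2.py <<'E'
from h import *
L=[("top",[82,92,2],(490,270)),("top",[82,-92,2],(667,212)),("top",[-6,-92,30],(705,297)),("top",[-6,92,30],(525,367)),
("side",[82,-92,2],(643,126)),("side",[82,92,2],(635,210)),("side",[6,-92,30],(722,98)),("side",[-6,-92,30],(738,98)),("side",[-6,92,30],(748,178)),("side",[6,92,30],(730,178))]
off={"top":(150,120),"side":(80,170)}
f=lambda p:np.concatenate([proj(c,tf(flT(p),X))[0]-(np.array(a)/3-.33+off[c]) for c,X,a in L])
r=least_squares(f,[.5,-.25,.3],loss="soft_l1")
pf=r.x;print(pf,r.fun.reshape(-1,2).round(1).tolist())
# mask IoU refinement
H=cv2.convexHull
for c in("top","side"):
    ctrl.camera(c)
    m=[d for d in ctrl.masks_of("flashing",c)][:2]
    for d in m:
        M=d["pixels"].astype(np.uint8);P=np.zeros_like(M)
        pts=tf(flT(pf),[[x,y,z] for x,y,z in [(-6,-92,0),(-6,92,0),(-6,-92,30),(-6,92,30),(6,-92,30),(6,92,30),(82,92,0),(82,-92,0),(82,92,2),(82,-92,2)]])
        if c=="top": cv2.fillConvexPoly(P,H(proj(c,pts).round().astype(np.int32)),1)
        else:
            for S in([0,1,2,3,4,5],[0,1,6,7,8,9]): cv2.fillConvexPoly(P,H(proj(c,pts[S]).round().astype(np.int32)),1)
        print(c,d["confidence"],(M&P).sum()/(M|P).sum(),"centroid diff",np.argwhere(M).mean(0)-np.argwhere(P).mean(0),
          cv2.minAreaRect(np.argwhere(M)[:,::-1].astype(np.float32)),cv2.minAreaRect(np.argwhere(P)[:,::-1].astype(np.float32)))
np.save("pf.npy",pf)
# targets
T=flT(pf);pr=np.load("pr.npy")
print("upstand_top world",tf(T,[0,0,30]),"yaw deg",np.degrees(pf[2]),"roof",pr,np.degrees(pr[2]))
E
python3 fit2.py
```

```text
[ 0.50751125 -0.25342154  0.30751828] [[-0.4, 0.7], [0.2, 0.0], [0.5, -0.1], [-0.8, -2.7], [-0.3, 0.5], [0.2, -0.4], [0.7, 0.4], [-0.3, 0.4], [-0.3, -0.4], [0.6, -0.4]]
top 0.98 0.9468984962406015 centroid diff [ 0.1507724  -1.20025542] ((348.050048828125, 214.65000915527344), (32.25522994995117, 65.45914459228516), 71.56504821777344) ((348.79998779296875, 214.40000915527344), (32.25522994995117, 67.040283203125), 71.56504821777344)
top 0.51 0.0 centroid diff [-58.76420455 -18.7842803 ] ((329.5, 155.5), (17.0, 15.0), 90.0) ((348.79998779296875, 214.40000915527344), (32.25522994995117, 67.040283203125), 71.56504821777344)
side 0.93 0.906764168190128 centroid diff [-0.47013445  0.08030349] ((310.0, 221.0), (36.0, 36.0), 90.0) ((310.5, 221.5), (37.0, 37.0), 90.0)
upstand_top world [[ 0.50751125 -0.25342154  0.03      ]] yaw deg 17.619499474634974 roof [ 0.59317786  0.15471672 -0.11929295] -6.83498276941462
```

```bash
cat >> h.py <<'E'
def delta(pos,R,n=None):
    o=ctrl.get_obs();R0=Ro.from_euler("xyz",o["eef_rot"]);p0=np.array(o["ee_pos"])
    d=R0.inv().apply(np.array(pos)-p0)/.03; w=np.degrees((R0.inv()*R).as_rotvec())/6
    print("delta",np.round(np.r_[d,w],3).tolist())
def frame(T): # tool R aligned with part/roof frame
    M=T[0].as_matrix();return Ro.from_matrix(np.c_[M[:,1],M[:,0],-M[:,2]])
E
python3 - <<'E'
from h import *
T=flT(np.load("pf.npy"))
delta(tf(T,[0,0,120])[0],frame(T))
E
```

```text
delta [14.548, -6.253, 2.849, 0.0, 0.0, -15.741]
```

Emit:
{"method": "step_arm", "body": {"plan": [[[0.9,-0.4,0,0,0,-1],[1.8,-0.8,0,0,0,-2],[2.7,-1.2,0,0,0,-3],[3.6,-1.6,0,0,0,-4],[4.5,-2,0,0,0,-5],[5.4,-2.4,0,0,0,-6],[6.3,-2.8,0,0,0,-7],[7.2,-3.1,0,0,0,-8]]], "grip": 0.45, "squeeze": 40}}

```text
time_s: 3.27
ee_pos: [0.3154, -0.3945, 0.2056]
eef_rot: [3.141, 0.0, 1.073]
force: [-0.2, -1.0, -0.3]
grip_width: 0.0442
grip_force: 0.0
```

Run:
```python
from h import *
T=flT(np.load("pf.npy"))
delta(tf(T,[0,0,120])[0],frame(T))
```

```text
delta [7.192, 3.378, 2.855, 0.002, 0.002, -7.692]
```

Emit:
{"method": "step_arm", "body": {"plan": [[[1,0.5,0.3,0,0,-1.1],[2,1,0.6,0,0,-2.2],[3,1.5,0.9,0,0,-3.3],[4,2,1.3,0,0,-4.4],[5,2.4,1.7,0,0,-5.5],[6,2.8,2.1,0,0,-6.6],[7,3.2,2.5,0,0,-7.5],[7.19,3.38,2.85,0,0,-7.69]]]}}

```text
time_s: 3.93
ee_pos: [0.5097, -0.2527, 0.1191]
eef_rot: [3.141, -0.0, 1.881]
force: [-0.1, -0.3, -0.4]
grip_width: 0.042
grip_force: 0.0
```

Run:
```python
from h import *
T=flT(np.load("pf.npy"))
delta(tf(T,[0,0,7.5])[0],frame(T))
I=ctrl.camera("side")[:,:,::-1][150:300,240:440];cv2.imwrite("pics/s2.png",cv2.resize(I,None,fx=4,fy=4,interpolation=cv2.INTER_CUBIC))
```

```text
delta [-0.002, -0.076, 3.72, 0.003, -0.004, 0.029]
```

View pics/s2.png

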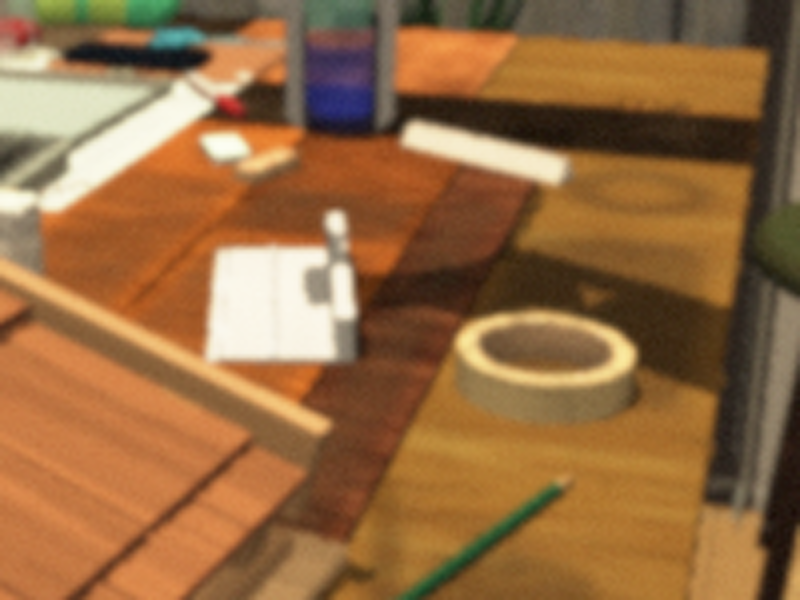

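The flashing lies undisturbed (upstand at about (340,280) in the crop), with finger shadows on it. The fingers don't show, so I'll check where they project.

Run:
```python
from h import *
o=ctrl.get_obs();print(proj("side",[o["ee_pos"],np.array(o["ee_pos"])+[0,0,.1]]),proj("top",[o["ee_pos"]]),o["ee_pos"])
a=ctrl.camera("side")[:,:,::-1][0:210,200:460];b=ctrl.camera("top")[:,:,::-1][130:340,220:480]
cv2.imwrite("pics/s3.png",cv2.resize(np.hstack([a,b]),None,fx=1.5,fy=1.5))
```

```text
[[324.65993533 181.91458615]
 [325.33960835 141.87179337]] [[361.05522379 225.76212939]] [ 0.50870045 -0.25333993  0.11702013]
```

View pics/s3.png

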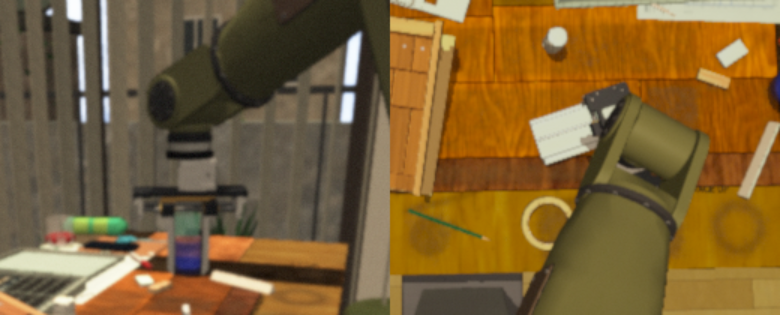

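The fingers straddle the upstand as planned: tips at about (190,270) in the left half, flashing just below. Now I'll descend.

Emit:
{"method": "step_arm", "body": {"plan": [[[0,0,0.7,0,0,0],[0,0,1.4,0,0,0],[0,0,2.1,0,0,0],[0,0,2.8,0,0,0],[0,0,3.3,0,0,0],[0,0,3.6,0,0,0],[0,0,3.72,0,0,0],[0,0,3.72,0,0,0]]]}}

```text
time_s: 4.75
ee_pos: [0.5068, -0.2564, 0.0086]
eef_rot: [-3.142, 0.0, 1.871]
force: [0.1, -0.8, 0.1]
grip_width: 0.0422
grip_force: 0.0
```

Emit:
{"method": "step_arm", "body": {"plan": [[[0,0,0,0,0,0],[0,0,0,0,0,0],[0,0,0,0,0,0],[0,0,0,0,0,0],[0,0,0,0,0,0],[0,0,0,0,0,0]]], "grip": 0, "squeeze": 50}}

```text
time_s: 5.25
ee_pos: [0.5075, -0.2558, 0.0087]
eef_rot: [3.141, 0.0, 1.873]
force: [-0.7, 0.6, 3.8]
grip_width: 0.0117
grip_force: 50.0
```

Emit:
{"method": "step_arm", "body": {"plan": [[[0,0,-0.3,0,0,0],[0,0,-1,0,0,0],[0,0,-2,0,0,0],[0,0,-3,0,0,0],[0,0,-4,0,0,0],[0,0,-5,0,0,0],[0,0,-6,0,0,0],[0,0,-7,0,0,0]]]}}

```text
time_s: 5.92
ee_pos: [0.5069, -0.2555, 0.2205]
eef_rot: [3.142, 0.0, 1.873]
force: [1.0, 0.1, -2.6]
grip_width: 0.0115
grip_force: 50.0
```

Run:
```python
from h import *
T=roofT(np.load("pr.npy"))
print(ctrl.get_obs()["ee_pos"],ctrl.get_obs()["force"],ctrl.get_obs()["grip_width"])
print(tf(T,[-97,-2,108.7])); delta(tf(T,[-97,-2,108.7])[0],frame(T))
```

```text
[ 0.50687865 -0.2554813   0.22050527] [ 1.01364904  0.08227122 -2.61548572] 0.011528961104439593
[[0.47197723 0.16722976 0.18489069]]
delta [13.799, 3.081, 1.185, -2.462, -0.525, 4.001]
```

Emit:
{"method": "step_arm", "body": {"plan": [[[0.6,0.1,0,-0.15,0,0.25],[1.4,0.3,0,-0.3,-0.1,0.5],[2.3,0.5,0,-0.5,-0.1,0.75],[3.3,0.7,0,-0.7,-0.15,1],[4.3,0.9,0,-0.9,-0.2,1.3],[5.3,1.1,0,-1,-0.2,1.6],[6.3,1.4,0,-1.1,-0.25,1.8],[7.3,1.6,0,-1.23,-0.26,2]]]}}

```text
time_s: 6.58
ee_pos: [0.4875, -0.0309, 0.219]
eef_rot: [3.01, 0.014, 1.661]
force: [0.7, 0.5, -1.2]
grip_width: 0.0116
grip_force: 50.0
```

Run:
```python
from h import *
T=roofT(np.load("pr.npy"))
delta(tf(T,[-97,-2,108.7])[0],frame(T))
```

```text
delta [6.638, -0.06, 1.048, -1.223, -0.265, 1.988]
```

Emit:
{"method": "step_arm", "body": {"plan": [[[0.9,0,0,-0.15,0,0.25],[1.9,0,0,-0.3,-0.1,0.5],[2.9,0,0,-0.5,-0.1,0.75],[3.9,0,0.2,-0.7,-0.15,1],[4.9,0,0.4,-0.9,-0.2,1.3],[5.7,-0.05,0.6,-1,-0.2,1.6],[6.3,-0.05,0.8,-1.22,-0.26,1.99],[6.5,-0.05,1,-1.22,-0.26,1.99]]]}}

```text
time_s: 7.25
ee_pos: [0.4718, 0.1637, 0.1858]
eef_rot: [2.88, -0.001, 1.453]
force: [-0.1, -0.3, -0.3]
grip_width: 0.0116
grip_force: 50.0
```

Emit:
{"method": "step_arm", "body": {"plan": [[[0,0,0,0,0,0],[0,0,0,0,0,0]]]}}

```text
time_s: 7.42
ee_pos: [0.4726, 0.1612, 0.1859]
eef_rot: [2.882, 0.0, 1.454]
force: [-0.8, -0.5, -0.8]
grip_width: 0.0113
grip_force: 50.0
```

```bash
cat > look.py <<'E'
from h import *
import sys
# refine held part pose: overlay predicted part (from TCP) on images, print roof-frame state
T=roofT(np.load("pr.npy"))
def state():
    o=ctrl.get_obs();R=Ro.from_euler("xyz",o["eef_rot"])
    p=T[0].inv().apply(np.array(o["ee_pos"])-T[1])*1000
    w=np.degrees((frame(T).inv()*R).as_rotvec())
    print("t",o["time_s"],"TCP in roof mm",p.round(2),"rot err tool deg",w.round(2),"F roof",T[0].inv().apply(o["force"]).round(2),"M tool",R.inv().apply(o["moment"]).round(2))
    return o,R
def partT(o,R,yo=0,zo=8.7):
    M=R.as_matrix();P=Ro.from_matrix(np.c_[M[:,1],M[:,0],-M[:,2]])
    return P,np.array(o["ee_pos"])-P.apply([0,yo/1000,zo/1000])
if __name__=="__main__":
    o,R=state();Pt=partT(o,R)
    ims=[]
    for c,(x0,y0,w,h,s) in {"side":(80,150,260,190,3),"top":(140,110,200,170,3)}.items():
        I=np.ascontiguousarray(ctrl.camera(c)[:,:,::-1])
        for q in("upstand_top","lap_bead","leading_edge"):
            for d in ctrl.place_of(q,c)[:1]: print(c,q,np.round(np.array(d["at"])-proj(c,tf(Pt,FL[q]))[0],1),round(float(d["confidence"]),2))
        I=cv2.resize(np.ascontiguousarray(I[y0:y0+h,x0:x0+w]),None,fx=s,fy=s,interpolation=cv2.INTER_CUBIC)
        of=np.array([x0,y0])-.33
        outline(I,c,Pt,[[-6,-92,3],[82,-92,2],[82,92,2],[-6,92,3]],s,of,(0,0,255));outline(I,c,Pt,[[-6,-92,30],[6,-92,30],[6,92,30],[-6,92,30]],s,of,(255,0,0))
        outline(I,c,T,[[0,-100,2.5],[0,100,2.5]],s,of,(0,255,0));outline(I,c,T,[[-125,-100,16],[-125,100,16],[60,100,16],[60,-100,16]],s,of,(255,255,0))
        if len(sys.argv)>1:cv2.imwrite(f"pics/{sys.argv[1]}_{c}.png",I)
    a=np.array([cv2.imread(f"pics/{sys.argv[1]}_side.png")])if 0 else 0
E
python3 look.py a
python3 - <<'E'
from h import *
T=roofT(np.load("pr.npy"))
delta(tf(T,[-97,-2,108.7])[0],frame(T))
E
```

```text
t 7.4167 TCP in roof mm [-95.49  -7.91 109.35] rot err tool deg [ 0.14  0.02 -0.16] F roof [-0.97 -0.56 -0.59] M tool [ 0.06 -0.    0.01]
side upstand_top [1.3 2.8] 0.62
side lap_bead [0.1 3.4] 0.68
side leading_edge [0.3 1.7] 0.61
top upstand_top [-1.4  0.1] 0.58
top lap_bead [-3.1  0.7] 0.93
top leading_edge [-1.3 -0.4] 0.78
delta [0.196, -0.056, 0.021, -0.013, -0.005, 0.005]
```

View pics/a_side.png

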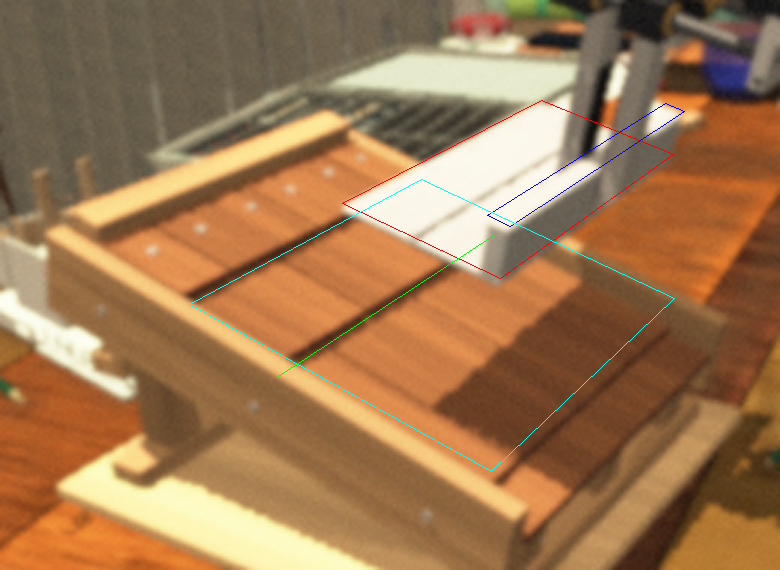

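The side view shows the flashing hovering level over the lower course, with the outlines agreeing within about 2 px and the lip line at (300,365)–(495,235). Next I'll check lateral centring in the top view.

View pics/a_top.png

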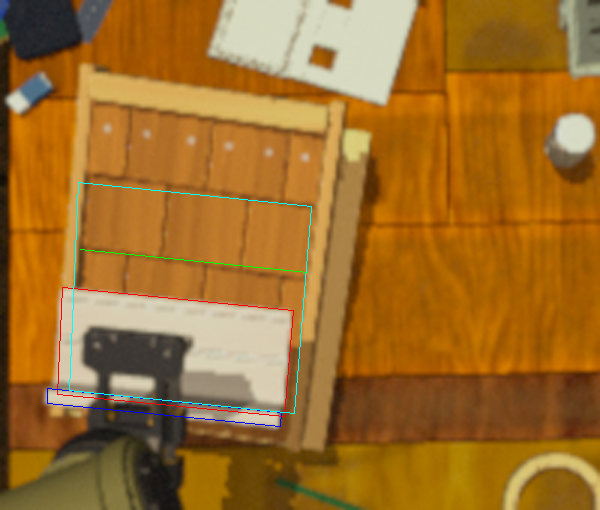

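The top view shows the flashing inside the red outline, but the cyan verge lines look about 2 px too far left (+y). I'll refine the roof fit numerically with intensity profiles from the first pictures.

```bash
cat > prof.py <<'E'
from h import *
T=roofT(np.load("pr.npy"))
def prof(c,name,ax,vals,others,z):
    I=cv2.imread(name).astype(np.float32)
    out=[]
    for v in vals:
        P=[[v,o,z] if ax==0 else [o,v,z] for o in others]
        p=proj(c,tf(T,P)).astype(np.float32)
        s=cv2.remap(I,p[:,0][None],p[:,1][None],cv2.INTER_CUBIC)[0]
        out.append(s.mean(0))
    return np.array(out).round().astype(int)
for c in("top","side"):
    n=f"pics/{c}0.png"
    for xs in (np.arange(-120,-60,3),np.arange(0,60,3)):
        for side in (1,-1):
            v=np.arange(84,124,2)*side
            pr=prof(c,n,1,v,xs,16);print(c,"verge",side,"x",xs[0],list(zip((v*side).tolist(),pr[:,1].tolist(),pr[:,0].tolist())))
    v=np.arange(-20,20,2)
    for ys in(np.arange(-80,-40,3),np.arange(40,80,3)):
        print(c,"lip y",ys[0],list(zip(v.tolist(),prof(c,n,0,v,ys,8.5).sum(1).tolist())))
E
python3 prof.py
```

```text
top verge 1 x -120 [(84, 113, 39), (86, 112, 39), (88, 109, 38), (90, 106, 37), (92, 101, 35), (94, 89, 32), (96, 73, 30), (98, 62, 29), (100, 70, 34), (102, 105, 50), (104, 138, 68), (106, 153, 77), (108, 156, 79), (110, 155, 78), (112, 146, 67), (114, 126, 38), (116, 106, 9), (118, 98, 0), (120, 98, 0), (122, 99, 0)]
top verge -1 x -120 [(84, 114, 40), (86, 115, 40), (88, 115, 40), (90, 115, 40), (92, 116, 41), (94, 117, 43), (96, 124, 51), (98, 138, 65), (100, 152, 77), (102, 158, 80), (104, 158, 79), (106, 153, 77), (108, 137, 68), (110, 106, 53), (112, 93, 48), (114, 109, 57), (116, 121, 65), (118, 124, 66), (120, 124, 67), (122, 124, 67)]
top verge 1 x 0 [(84, 99, 35), (86, 99, 35), (88, 100, 35), (90, 101, 36), (92, 94, 35), (94, 79, 32), (96, 88, 41), (98, 123, 60), (100, 148, 75), (102, 156, 79), (104, 157, 80), (106, 153, 77), (108, 139, 55), (110, 119, 19), (112, 108, 1), (114, 103, -1), (116, 100, 0), (118, 96, 0), (120, 97, 0), (122, 98, 0)]
top verge -1 x 0 [(84, 113, 39), (86, 112, 39), (88, 113, 39), (90, 115, 40), (92, 117, 41), (94, 115, 40), (96, 112, 40), (98, 112
[... 1785 characters left out ...]
 104, 63), (98, 111, 67), (100, 125, 76), (102, 144, 88), (104, 164, 100), (106, 179, 111), (108, 187, 117), (110, 188, 118), (112, 182, 117), (114, 173, 114), (116, 160, 110), (118, 148, 107), (120, 138, 104), (122, 132, 101)]
side lip y -80 [(-20, 393), (-18, 395), (-16, 379), (-14, 340), (-12, 278), (-10, 219), (-8, 180), (-6, 156), (-4, 193), (-2, 277), (0, 359), (2, 405), (4, 414), (6, 416), (8, 420), (10, 419), (12, 417), (14, 418), (16, 418), (18, 419)]
side lip y 40 [(-20, 384), (-18, 384), (-16, 383), (-14, 385), (-12, 374), (-10, 339), (-8, 275), (-6, 217), (-4, 174), (-2, 143), (0, 176), (2, 280), (4, 367), (6, 400), (8, 407), (10, 409), (12, 410), (14, 408), (16, 408), (18, 407)]
```

The profiles agree across both cameras: the roof yaw is off by about −2.4°, and the position by under 1 mm. I'll update it and re-target.

```bash
python3 - <<'E'
from h import *
pr=np.load("pr.npy");T=roofT(pr);p=tf(T,[.7,-.4,0])[0]
pr=np.array([p[0],p[1],pr[2]-.041]);np.save("pr.npy",pr);print(pr,p)
E
sed -i 's/^for xs/for xs/' prof.py; python3 prof.py | python3 -c "
import sys
"
python3 - <<'E'
from h import *
T=roofT(np.load("pr.npy"))
delta(tf(T,[-97,-4,108.7])[0],frame(T))
E
```

```text
[ 0.5938016   0.15423909 -0.16029295] [0.5938016  0.15423909 0.10518117]
delta [0.282, -0.036, 0.026, -0.013, -0.106, 0.383]Exception ignored on flushing sys.stdout:
BrokenPipeError: [Errno 32] Broken pipe
```

Emit:
{"method": "step_arm", "body": {"plan": [[[0.15,-0.02,0.3,-0.01,-0.05,0.2],[0.28,-0.04,0.8,-0.01,-0.11,0.38],[0.28,-0.04,1.4,-0.01,-0.11,0.38],[0.28,-0.04,1.9,-0.01,-0.11,0.38],[0.28,-0.04,2.3,-0.01,-0.11,0.38],[0.28,-0.04,2.6,-0.01,-0.11,0.38],[0.28,-0.04,2.6,-0.01,-0.11,0.38],[0.28,-0.04,2.6,-0.01,-0.11,0.38]]]}}

```text
time_s: 8.48
ee_pos: [0.4924, 0.1677, 0.1102]
eef_rot: [2.881, 0.001, 1.411]
force: [0.6, 0.0, -0.1]
grip_width: 0.0117
grip_force: 50.0
```

```bash
python3 look.py b
cat > gap.py <<'E'
from h import *
# intensity profiles along roof y at verge-top height / across flashing to see gaps
import sys
from look import state,partT,T
o,R=state();Pt=partT(o,R);zp=T[0].inv().apply(Pt[1]-T[1])*1000;print("part origin roof",zp.round(1))
for c in("top","side"):
    I=ctrl.camera(c)[:,:,::-1].astype(np.float32)
    for s in(1,-1):
        v=np.arange(80,122,2)
        r=[]
        for y in v:
            p=proj(c,tf(Pt,[[x,y*s,2] for x in np.arange(50,78,3)])).astype(np.float32)
            r.append(int(cv2.remap(I,p[:,0][None],p[:,1][None],cv2.INTER_CUBIC)[0][:,0].mean()))
        print(c,"flash end",s,list(zip(v.tolist(),r)))
E
python3 gap.py
```

```text
t 8.4833 TCP in roof mm [-97.44  -2.92  31.47] rot err tool deg [ 0.04 -0.03 -0.04] F roof [ 0.56  0.11 -0.27] M tool [ 0.09 -0.02  0.02]
side upstand_top [0.2 3.9] 0.9
side lap_bead [-1.4  1.5] 0.64
side leading_edge [16.5 10.7] 0.74
top upstand_top [-3.5 -1.2] 0.94
top lap_bead [-2.2  0.2] 0.68
top leading_edge [-5.2 -3. ] 0.79
t 8.8833 TCP in roof mm [-97.36  -2.77  31.71] rot err tool deg [-0.   -0.01 -0.05] F roof [ 0.13  0.6  -1.28] M tool [ 0.15 -0.05 -0.01]
part origin roof [-97.4  -2.8  23. ]
top flash end 1 [(80, 178), (82, 176), (84, 176), (86, 175), (88, 175), (90, 175), (92, 171), (94, 145), (96, 96), (98, 59), (100, 66), (102, 79), (104, 83), (106, 84), (108, 82), (110, 57), (112, 17), (114, -2), (116, 0), (118, 0), (120, 0)]
top flash end -1 [(80, 177), (82, 178), (84, 179), (86, 179), (88, 163), (90, 109), (92, 51), (94, 30), (96, 36), (98, 52), (100, 71), (102, 83), (104, 84), (106, 84), (108, 81), (110, 69), (112, 50), (114, 51), (116, 64), (118, 70), (120, 70)]
side flash end 1 [(80, 237), (82, 237), (84, 237), (86, 237), (88, 237), (90, 237), (92, 232), (94, 202), (96, 142), (98, 93), (100, 73), (102, 72), (104, 72), (106, 74), (108, 75), (110, 88), (112, 111), (114, 127), (116, 133), (118, 133), (120, 128)]
side flash end -1 [(80, 162), (82, 155), (84, 147), (86, 136), (88, 123), (90, 109), (92, 95), (94, 84), (96, 76), (98, 70), (100, 67), (102, 66), (104, 66), (106, 65), (108, 64), (110, 61), (112, 61), (114, 61), (116, 62), (118, 64), (120, 67)]
```

Flashing centre sits about 3 mm left of the TCP, i.e. roof y ≈ 0, so it's centred. Now I'll lower it to contact.

Emit:
{"method": "step_arm", "body": {"plan": [[[0,0,0.2,0,0,0],[0,0,0.4,0,0,0],[0,0,0.55,0,0,0],[0,0,0.65,0,0,0],[0,0,0.7,0,0,0],[0,0,0.7,0,0,0]]]}}

```text
time_s: 9.48
ee_pos: [0.4976, 0.1668, 0.0893]
eef_rot: [2.881, 0.001, 1.411]
force: [-0.0, 0.1, -2.0]
grip_width: 0.0114
grip_force: 50.0
```

```bash
python3 -c "
from look import *
state()"
```

```text
t 9.4833 TCP in roof mm [-97.71  -2.96   9.89] rot err tool deg [ 0.07 -0.04 -0.05] F roof [-0.53  0.08 -1.89] M tool [ 0.12 -0.08 -0.02]
```

Emit:
{"method": "step_arm", "body": {"plan": [[[0,0,0.03,0,0,0],[0,0,0.06,0,0,0],[0,0,0.06,0,0,0]]]}}

```text
time_s: 9.73
ee_pos: [0.4983, 0.1668, 0.0881]
eef_rot: [2.88, 0.001, 1.411]
force: [0.5, 0.6, -1.3]
grip_width: 0.0117
grip_force: 50.0
```

```bash
python3 -c "
from look import *
state()"
```

```text
t 9.7333 TCP in roof mm [-97.43  -2.82   8.59] rot err tool deg [ 0.01 -0.02 -0.05] F roof [ 0.08  0.65 -1.38] M tool [ 0.09 -0.05 -0.05]
```

Emit:
{"method": "step_arm", "body": {"plan": [[[0,0,0.03,0,0,0],[0,0,0.05,0,0,0],[0,0,0.05,0,0,0]]]}}

```text
time_s: 9.98
ee_pos: [0.4983, 0.1669, 0.088]
eef_rot: [2.88, 0.001, 1.411]
force: [-15.2, -2.9, 20.3]
grip_width: 0.0115
grip_force: 50.0
```

Emit:
{"method": "step_arm", "body": {"plan": [[[0,0,0.03,0,0,0],[0,0,0.05,0,0,0],[0,0,0.05,0,0,0]]]}}

```text
time_s: 10.23
ee_pos: [0.4984, 0.1669, 0.0879]
eef_rot: [2.88, 0.001, 1.411]
force: [-33.0, -3.7, 44.9]
grip_width: 0.0116
grip_force: 50.0
```

```bash
python3 -c "
from look import *
state()"
```

```text
t 10.2333 TCP in roof mm [-97.36  -2.7    8.38] rot err tool deg [ 0.01 -0.02 -0.04] F roof [-19.25  -8.94  51.65] M tool [ 3.74 -1.82 -0.02]
```

Emit:
{"method": "step_arm", "body": {"plan": [[[0,0,-0.05,0,0,0],[0,0,-0.09,0,0,0],[0,0,-0.09,0,0,0]]]}}

```text
time_s: 10.48
ee_pos: [0.4984, 0.1669, 0.0881]
eef_rot: [2.88, 0.0, 1.411]
force: [0.5, 0.4, -0.9]
grip_width: 0.0117
grip_force: 50.0
```

```bash
python3 -c "
from look import *
state()"
```

```text
t 10.4833 TCP in roof mm [-97.32  -2.75   8.6 ] rot err tool deg [-0.01 -0.   -0.05] F roof [ 0.16  0.51 -0.95] M tool [ 0.1  -0.04  0.01]
```

Emit:
{"method": "step_arm", "body": {"plan": [[[0,0,0.02,0,0,0],[0,0.1,0.02,0,0,0],[0,0.2,0.02,0,0,0],[0,0.3,0.02,0,0,0],[0,0.4,0.02,0,0,0],[0,0.4,0.02,0,0,0]]]}}

```text
time_s: 10.98
ee_pos: [0.5092, 0.1654, 0.0909]
eef_rot: [2.882, 0.001, 1.411]
force: [-17.3, 1.6, 18.9]
grip_width: 0.0118
grip_force: 50.0
```

```bash
python3 -c "
from look import *
state()"
```

```text
t 10.9833 TCP in roof mm [-86.02  -2.52   8.45] rot err tool deg [ 0.12 -0.02 -0.05] F roof [-11.84  -1.19  22.72] M tool [ 2.31 -0.13 -0.05]
```

Emit:
{"method": "step_arm", "body": {"plan": [[[0,0,-0.02,0,0,0],[0,0,-0.02,0,0,0]]]}}

```text
time_s: 11.15
ee_pos: [0.5096, 0.1651, 0.091]
eef_rot: [2.88, 0.0, 1.411]
force: [-7.4, 2.3, 8.0]
grip_width: 0.0115
grip_force: 50.0
```

```bash
python3 -c "
from look import *
state()"
```

```text
t 11.15 TCP in roof mm [-85.6   -2.68   8.46] rot err tool deg [ 0.04 -0.01 -0.05] F roof [-5.32  1.05  9.73] M tool [ 0.96  0.06 -0.04]
```

Emit:
{"method": "step_arm", "body": {"plan": [[[0,0.08,-0.01,0,0,0],[0,0.16,-0.01,0,0,0],[0,0.24,-0.01,0,0,0],[0,0.32,-0.01,0,0,0],[0,0.4,-0.01,0,0,0]]]}}

```text
time_s: 11.57
ee_pos: [0.5211, 0.1631, 0.0942]
eef_rot: [2.881, 0.001, 1.411]
force: [-6.9, 0.8, 3.6]
grip_width: 0.012
grip_force: 50.0
```

```bash
python3 -c "
from look import *
state()"
```

```text
t 11.5667 TCP in roof mm [-73.52  -2.85   8.5 ] rot err tool deg [ 0.06 -0.03 -0.04] F roof [-5.8  -0.28  5.29] M tool [ 0.95 -0.05 -0.02]
```

Emit:
{"method": "step_arm", "body": {"plan": [[[0,0.08,0,0,0,0],[0,0.16,0,0,0,0],[0,0.24,0,0,0,0],[0,0.32,0,0,0,0],[0,0.4,0,0,0,0],[0,0.48,0,0,0,0]]]}}

```text
time_s: 12.07
ee_pos: [0.5343, 0.161, 0.0977]
eef_rot: [2.882, 0.001, 1.411]
force: [-11.1, 2.2, 6.9]
grip_width: 0.0115
grip_force: 50.0
```

```bash
python3 -c "
from look import *
state()"
```

```text
t 12.0667 TCP in roof mm [-59.64  -2.85   8.47] rot err tool deg [ 0.13 -0.05 -0.05] F roof [-9.14  0.38  9.6 ] M tool [ 1.65 -0.05  0.01]
```

Emit:
{"method": "step_arm", "body": {"plan": [[[0,0.06,-0.01,0,0,0],[0,0.12,-0.01,0,0,0],[0,0.18,-0.01,0,0,0],[0,0.24,-0.01,0,0,0],[0,0.3,-0.01,0,0,0],[0,0.36,-0.01,0,0,0],[0,0.36,-0.01,0,0,0]]]}}

```text
time_s: 12.65
ee_pos: [0.5454, 0.1591, 0.1011]
eef_rot: [2.88, 0.001, 1.411]
force: [2.5, 0.1, -2.0]
grip_width: 0.0116
grip_force: 50.0
```

```bash
python3 look.py c
```

```text
t 12.65 TCP in roof mm [-47.88  -2.89   8.77] rot err tool deg [ 0.01 -0.02 -0.04] F roof [ 1.83  0.46 -2.59] M tool [-0.01 -0.06  0.03]
side upstand_top [0.1 2.6] 0.65
side lap_bead [-0.2  0.9] 0.73
side leading_edge [1.7 1.3] 0.7
top upstand_top [-3.5 -3.1] 0.87
top lap_bead [0.3 0.4] 0.89
top leading_edge [-26.8   9.3] 0.69
```

View pics/c_side.png

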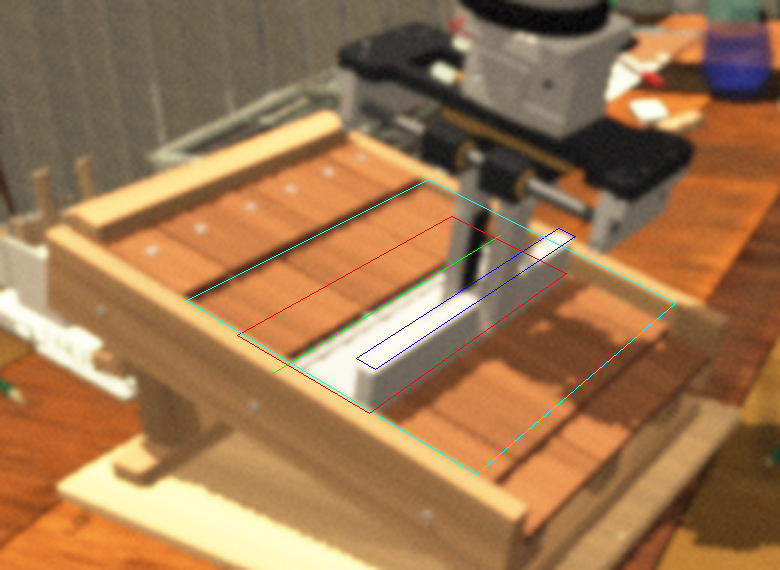

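The side view shows the leading edge hidden under all three shingles, the shingles lying down, and the bead just short of the lip line. I'll press lightly and creep to bead contact.

Emit:
{"method": "step_arm", "body": {"plan": [[[0,0,0.02,0,0,0],[0,0.03,0.02,0,0,0],[0,0.06,0.02,0,0,0],[0,0.08,0.02,0,0,0],[0,0.08,0.02,0,0,0]]]}}

```text
time_s: 13.47
ee_pos: [0.547, 0.1591, 0.1012]
eef_rot: [2.881, 0.001, 1.411]
force: [-6.9, 0.9, 2.6]
grip_width: 0.0112
grip_force: 50.0
```

```bash
python3 -c "
from look import *
state()"
```

```text
t 13.4667 TCP in roof mm [-46.39  -2.7    8.51] rot err tool deg [ 0.09 -0.03 -0.05] F roof [-6.07 -0.23  4.35] M tool [ 1.08 -0.11 -0.02]
```

Emit:
{"method": "step_arm", "body": {"plan": [[[0,0.02,0,0,0,0],[0,0.04,0,0,0,0],[0,0.04,0,0,0,0]]]}}

```text
time_s: 13.72
ee_pos: [0.5481, 0.1589, 0.1015]
eef_rot: [2.881, 0.001, 1.411]
force: [-6.7, 1.4, 3.3]
grip_width: 0.0116
grip_force: 50.0
```

```bash
python3 -c "
from look import *
state()"
```

```text
t 13.7167 TCP in roof mm [-45.23  -2.69   8.51] rot err tool deg [ 0.09 -0.02 -0.05] F roof [-5.76  0.3   4.97] M tool [ 1.09 -0.06 -0.01]
```

Emit:
{"method": "step_arm", "body": {"plan": [[[0,0.015,0,0,0,0],[0,0.03,0,0,0,0],[0,0.03,0,0,0,0]]]}}

```text
time_s: 13.97
ee_pos: [0.5489, 0.1588, 0.1017]
eef_rot: [2.881, 0.001, 1.411]
force: [-8.2, 0.7, 4.0]
grip_width: 0.0116
grip_force: 50.0
```

```bash
python3 -c "
from look import *
state()"
```

```text
t 13.9667 TCP in roof mm [-44.41  -2.66   8.5 ] rot err tool deg [ 0.09 -0.03 -0.06] F roof [-6.88 -0.66  5.98] M tool [ 1.1  -0.07 -0.01]
```

Emit:
{"method": "step_arm", "body": {"plan": [[[0,0.015,0,0,0,0],[0,0.03,0,0,0,0],[0,0.03,0,0,0,0]]]}}

```text
time_s: 14.22
ee_pos: [0.5497, 0.1587, 0.102]
eef_rot: [2.881, 0.001, 1.411]
force: [-6.0, 0.7, 3.0]
grip_width: 0.0116
grip_force: 50.0
```

```bash
python3 -c "
from look import *
state()"
```

```text
t 14.2167 TCP in roof mm [-43.48  -2.65   8.51] rot err tool deg [ 0.09 -0.03 -0.06] F roof [-5.05 -0.23  4.45] M tool [ 1.09 -0.05 -0.  ]
```

Emit:
{"method": "step_arm", "body": {"plan": [[[0,0.015,0,0,0,0],[0,0.03,0,0,0,0],[0,0.03,0,0,0,0]]]}}

```text
time_s: 14.47
ee_pos: [0.5502, 0.1586, 0.1021]
eef_rot: [2.882, 0.001, 1.411]
force: [-10.3, 1.9, 5.3]
grip_width: 0.0116
grip_force: 50.0
```

```bash
python3 -c "
from look import *
state()"
```

```text
t 14.4667 TCP in roof mm [-43.05  -2.64   8.49] rot err tool deg [ 0.15 -0.03 -0.05] F roof [-8.75  0.23  7.82] M tool [ 1.73 -0.01  0.02]
```

Emit:
{"method": "step_arm", "body": {"plan": [[[0,0.015,0,0,0,0],[0,0.03,0,0,0,0],[0,0.03,0,0,0,0]]]}}

```text
time_s: 14.72
ee_pos: [0.5503, 0.1586, 0.1021]
eef_rot: [2.884, 0.001, 1.411]
force: [-18.6, 3.0, 8.4]
grip_width: 0.0113
grip_force: 50.0
```

```bash
python3 -c "
from look import *
state()"
```

```text
t 14.7167 TCP in roof mm [-42.95  -2.64   8.48] rot err tool deg [ 0.25 -0.05 -0.06] F roof [-16.05   0.03  12.97] M tool [ 2.73 -0.05  0.07]
```

Bead contact: x stalled at −43 mm while the push rose, and there's almost no moment about z, so it's seated squarely. I'll ease the push slightly and settle at about 10 N.

Emit:
{"method": "step_arm", "body": {"plan": [[[0,-0.015,0,-0.02,0,0],[0,-0.015,0,-0.02,0,0],[0,-0.015,0,-0.02,0,0],[0,-0.015,0,-0.02,0,0]]]}}

```text
time_s: 15.05
ee_pos: [0.5503, 0.1586, 0.1021]
eef_rot: [2.881, 0.001, 1.411]
force: [-13.5, 2.1, 7.3]
grip_width: 0.0115
grip_force: 50.0
```

```bash
python3 -c "
from look import *
state()"
```

```text
t 15.05 TCP in roof mm [-42.93  -2.64   8.48] rot err tool deg [ 0.07 -0.04 -0.06] F roof [-11.31  -0.08  10.6 ] M tool [ 2.2  -0.01  0.02]
```

Emit:
{"method": "step_arm", "body": {"plan": [[[0,0,0,0,0,0],[0,0,0,0,0,0],[0,0,0,0,0,0],[0,0,0,0,0,0],[0,0,0,0,0,0],[0,0,0,0,0,0],[0,0,0,0,0,0],[0,0,0,0,0,0]]]}}

```text
time_s: 15.72
ee_pos: [0.5503, 0.1586, 0.1021]
eef_rot: [2.881, 0.001, 1.411]
force: [-12.8, 2.5, 6.2]
grip_width: 0.0114
grip_force: 50.0
```

Run:
```python
from look import *
state()
a=ctrl.camera("side")[:,:,::-1][190:300,140:280];b=ctrl.camera("top")[:,:,::-1][150:260,150:255]
r=lambda i,s:cv2.resize(np.ascontiguousarray(i),None,fx=s,fy=s,interpolation=cv2.INTER_CUBIC)
A=r(a,3.2);B=r(b,3.2);cv2.imwrite("pics/fin.png",np.hstack([A,B]))
```

```text
t 15.7167 TCP in roof mm [-42.93  -2.63   8.49] rot err tool deg [ 0.07 -0.04 -0.06] F roof [-10.99   0.41   9.36] M tool [ 2.2  -0.    0.04]
```

View pics/fin.png

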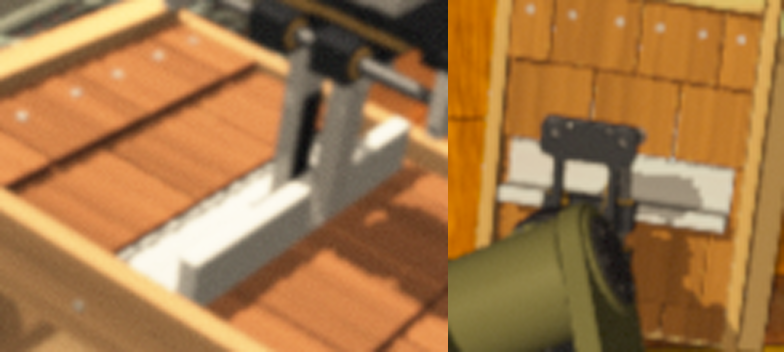

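The final view shows the flashing between the verges and the shingles lying flat. The bead runs along their lower edge from about (120,245) to (275,165), and the force is steady at about 10 N.

```bash
python3 -c "
from station import ctrl
print(ctrl.hand_in())"
```

```text
the job is handed in; nothing more can be done
None
```

The job is handed in: the flashing lies flat under all three second-course shingles with its bead against their lower edge, still gripped and pressed down at about 10 N; on first touch it was briefly pressed at about 50 N, before being backed off.

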